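# Free a stuck bottle stopper

### The job

The blue stopper of the amber bottle is stuck tight in its neck. Grip it from above and, while easing it upward, twist it about 20 degrees anticlockwise (seen from above) from where it sits and then about 20 degrees clockwise past where it sat, while it is still in the neck; then draw it out. Stand the stopper upright near the middle of the steel dish, setting it down gently rather than dropping it, and let go.

Things in the scene. Friction and masses are not known exactly. Their poses are not given: they have to be found in the camera images.
- stopper: Loose blue stopper, 90 g, 70 mm tall: plug 28 mm across, 28 long; flange 38 across, 4 thick; on it a flat head 36 wide (x), 14 thick (y), 38 tall. Origin: centre of the plug's bottom, z up. Starts fully home, x along amber_mouth's x. A seal in the 31 mm bore holds it with about 15-20 N, 0.25 N m over 24 mm of lift; it lifts with less force while turning. The other bottles' like stoppers are fixed.
- stopper_edge (a point): White dot on the narrow edge of the stopper's head at its +x side: 18 mm from the axis, 60 mm above the plug's bottom. Shows which way the stopper has been turned; anticlockwise from above is positive about z.
- amber_mouth (a point): Centre of the amber bottle's mouth at rim level, 140 mm above the table; z up, x along the head's width as it starts. Bottle 72 mm across, 45 mm at the rim, held firmly in a fixed round aluminium clamp base 96 mm wide. A green and a clear bottle of the same shape stand in like clamps, centres 110 mm or more away; which stands where varies.
- dish: Round shallow loose steel dish with a black floor (0.5 kg) on the table, 120 mm across and 12 mm high; flat floor about 106 mm across, its top 4 mm above the table. Origin at the centre of its underside, z up.
Mind the look-alikes: they are no part of the job. Several things have the shape of the dish; the one meant has the colours described above.

How it is judged:
On the way, in this order (a step that is already met when the one before it is completed fails the run):
1. the stopper is turned at least 8 degrees anticlockwise from its start while still in the amber bottle's neck (plug's bottom at least 6 mm below the rim) (angle between the x axis of stopper and the x axis of amber_mouth, either way round above 0.14 rad and y of stopper_edge in the frame of amber_mouth above 0.0005 m and z of stopper in the frame of amber_mouth below -0.006 m and horizontal distance between stopper and amber_mouth below 0.008 m), for 0.1 s.
2. then at least 8 degrees clockwise past its start, still in the neck (angle between the x axis of stopper and the x axis of amber_mouth, either way round above 0.14 rad and y of stopper_edge in the frame of amber_mouth below -0.0005 m and z of stopper in the frame of amber_mouth below -0.006 m and horizontal distance between stopper and amber_mouth below 0.008 m), for 0.1 s.
3. then the stopper is drawn out, its bottom clear above the rim (z of stopper in the frame of amber_mouth above 0.003 m), for 0.1 s.
At the end, for the whole second after the job is handed in: The stopper stands upright (within 10 degrees) on the dish's floor, its axis within 30 mm of the dish's centre, released and at rest (horizontal distance between stopper and dish below 0.03 m and z of stopper in the frame of dish between 0 and 0.01 m and angle between stopper's own z axis and vertical below 0.17 rad and linear speed of stopper below 0.02 m/s); the robot touches nothing.
It fails at once if the stopper is dropped (falls free for more than about 25 mm) (linear speed of stopper above 0.7 m/s and not (contact force between the fingers and stopper above 0.05 N)).
It also fails if it takes over 58 s, if anything falls off the work surface, if the arm or the gripper's body presses on something with over 40 N, if the wrist force passes 120 N, or if a joint passes its speed limit or range.

### The arm

A 7-joint arm with a two-finger parallel gripper is mounted at the origin on the work surface. World frame = base frame: x ahead of the robot, y to its left, z up, the work surface at z = 0. Lengths are in m, angles in rad, forces in N, time in s.
With the tool pointing down it reaches from about 0.4 to 0.9 m from the base axis. Payload 5.6 kg.
Tool frame: the origin (TCP) lies midway between the tips of the shut fingers; the grasp point (between the pads) lies 19 mm behind it; x points along the fingers, z is the direction in which the jaws open and shut, and the axes are right-handed (so a half turn about x gives the same grasp; the last joint's range is limited). The gripper opens to 92 mm and grips with 3 to 60 N. Pads are 20 mm wide; open, the fingers measure 128 mm over their backs; the gripper's body (75 mm by 189 mm) begins 69 mm behind the grasp point.
Start: joints at [1.266, 0.468, -0.012, 1.603, 0.006, 1.071, -0.056], TCP at [0.168, -0.628, 0.189] pointing down, gripper open.
Joint ranges: [-2.53, 2.53], [-0.31, 2.02], [-1.57, 1.55], [0.28, 2.44], [-1.29, 4.43], [0.15, 1.84], [-2.92, 2.92]. Speed limits (rad/s): [2.57, 2.57, 3.14, 3.14, 3.14, 3.14, 3.14].

### API

Orientations are given as a unit quaternion [x, y, z, w].
In Python, from plant import env gives the robot as it stands.
- The arm moves only by the shell command python3 -m jog 'ROWS' [OPENING]. ROWS is text: rows parted by semicolons, each of 6 numbers parted by spaces: the shift along the tool's x, y, z in mm, then the turn, a rotation vector about the tool's x, y, z in degrees. In form: x y z wx wy wz; .... A call has 1 to 20 rows; each row shifts and turns the commanded pose from where the row before left it, along the tool's axes as they then stand; what a row does not reach is not made up. A row lasts 1/10 s, in which the tool goes at most 50 mm and 8.59 degrees, less where a joint would pass 70% of its speed; a pose out of reach is approached as far as the arm can. A call with a gripper value outside its range is refused whole. OPENING is the finger opening in mm, from 0 to 91.9, set as the call begins (- or left out, the last holds). The fingers move at their own pace and stop on an object; the grip force is fixed at half the most. Time passes only in rows, so rows that do not move let the fingers close. It gives the time, the measured TCP pose, the force and the opening at its end, in the units of the state.
- env.sense(): the state, without advancing time (a new reading comes with each control period).
- env.camera(name): name is "scene" or "side" or "wrist"; returns a dict with "frame" (400x640x3 uint8, blue, green, red), "vertical_fov" (degrees; the focal length in pixels is half the picture's height over the tangent of half this angle, whatever the lens; pixels are square), "cx", "cy" (the principal point, pixels), "world_from_camera" (4x4, takes a point from camera to world coordinates). Camera axes: x right, y down, z forward; pixel columns grow to the right and rows downward; lengths in m; the calibration is good to about 2 mm. A picture is of the moment at which its call begins. There is no depth.
- env.job_done(): hands the job in, once; it reports no verdict.
The state is a dict: "t": time; "joints": joint angles; "qd": joint speeds; "joint_torque": joint torques, N m; "ee_pos": TCP position; "tool_rot": TCP orientation; "ft_force": force on the tool from outside, world axes, zero at the start; "ft_torque": the same for the moment, N m; "width": opening from 0.0 (shut) to 1.0 (fully open).
Only numpy, scipy, OpenCV 4.12 (cv2) and the standard library are available. Lean on these libraries where they do the work, as an engineer would, in place of code of your own. Each camera call takes 0.05 s, during which the arm holds its last target. There are 200 camera calls.

## Working session

There is one attempt and no reset: what is moved stays moved. The work goes in short steps, Python scripts to look and compute and a shell command to move; the robot and the scene stay as the last step left them, time stands still between calls to the robot, and variables do not carry over. Pictures are saved under pics/ and viewed, about 8 in all and at most 12, crops included, and the job is handed in when it is done.

```bash
ls; mkdir -p pics
cat > h.py <<'E'
import numpy as np, cv2
from plant import env
from scipy.spatial.transform import Rotation as R
def ray(c,u,v):
    f=200/np.tan(np.radians(c["vertical_fov"])/2); T=np.array(c["world_from_camera"])
    d=T[:3,:3]@np.array([(u-c["cx"])/f,(v-c["cy"])/f,1]); return T[:3,3],d/np.linalg.norm(d)
def onz(c,u,v,z):
    o,d=ray(c,u,v); return o+d*(z-o[2])/d[2]
def proj(c,p):
    f=200/np.tan(np.radians(c["vertical_fov"])/2); T=np.array(c["world_from_camera"])
    q=T[:3,:3].T@(np.array(p)-T[:3,3]); return q[0]/q[2]*f+c["cx"],q[1]/q[2]*f+c["cy"]
def tri(a,b):
    A=np.zeros((3,3));B=np.zeros(3)
    for o,d in(a,b):
        P=np.eye(3)-np.outer(d,d);A+=P;B+=P@o
    return np.linalg.solve(A,B)
E
python3 - <<'E'
from h import *
import pickle
C={n:env.camera(n) for n in("scene","side","wrist")}
pickle.dump(C,open("c0.pkl","wb"))
for n,c in C.items(): cv2.imwrite(f"pics/{n}0.png",c["frame"]); print(n,c["vertical_fov"],np.round(c["world_from_camera"],3).tolist())
s=env.sense(); print(s["t"],s["ee_pos"],s["tool_rot"],s["ft_force"],s["width"])
print(np.round(R.from_quat(s["tool_rot"]).as_matrix(),3))
E
```

```text
pics
scene 55.634831406963116 [[-0.272, 0.797, -0.54, 0.981], [0.962, 0.216, -0.166, 0.225], [-0.016, -0.564, -0.825, 0.865], [0.0, 0.0, 0.0, 1.0]]
side 51.074661083684894 [[-0.891, -0.323, 0.319, 0.155], [-0.454, 0.608, -0.651, 0.751], [0.016, -0.725, -0.688, 0.827], [0.0, 0.0, 0.0, 1.0]]
wrist 65.41310046187958 [[0.26, -0.929, -0.263, 0.242], [-0.966, -0.25, -0.069, -0.608], [-0.002, 0.272, -0.962, 0.384], [0.0, 0.0, 0.0, 1.0]]
0.15 [ 0.16804868 -0.62741468  0.18825975] [ 0.43074702  0.56136725 -0.4302108   0.56057334] [-0.2631491  -0.85711508  0.42318125] 1.0014640599237337
[[-0.     0.966  0.259]
 [ 0.001  0.259 -0.966]
 [-1.    -0.    -0.001]]
```

View pics/scene0.png

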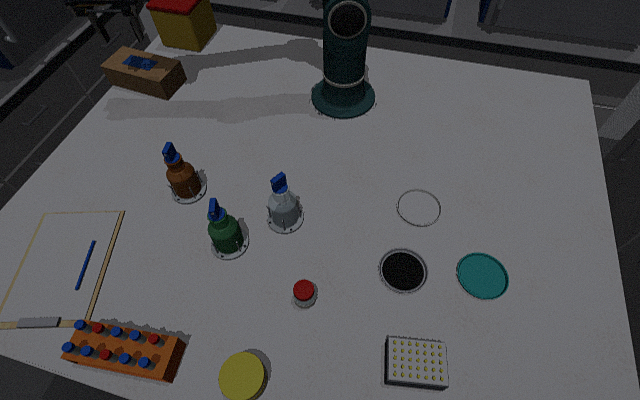

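View pics/side0.png

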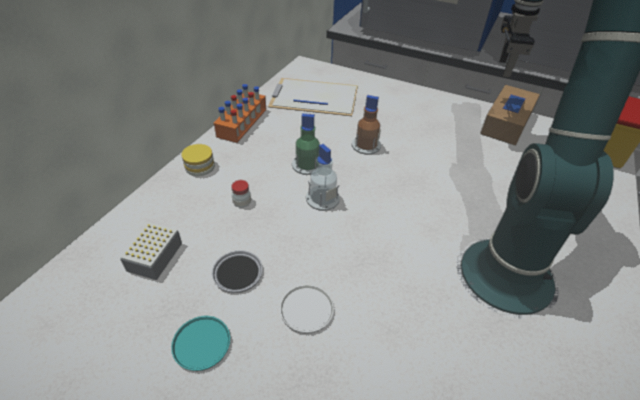

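Candidates. Stopper, scene view: amber (172,152), green (214,209), clear (279,183); blue block on the wood (138,62). I choose amber. Dish: black floor with steel rim (403,271), white (419,208), teal (482,276). I choose the black one. I'll measure it next and check the choice in a crop.

```bash
cat > m.py <<'E'
from h import *
import pickle
C=pickle.load(open("c0.pkl","rb")); out=[];cen={}
for n,(u,v),(du,dv) in(("scene",(172,152),(403,271)),("side",(372,104),(238,272))):
    c=C[n];f=c["frame"];hsv=cv2.cvtColor(f,cv2.COLOR_BGR2HSV)
    m=cv2.inRange(hsv,(105,120,40),(130,255,255)); w=np.zeros_like(m); w[v-20:v+20,u-18:u+18]=255
    m&=w; ys,xs=np.nonzero(m); print(n,"blue",len(xs),xs.mean(),ys.mean(),xs.min(),xs.max(),ys.min(),ys.max())
    cen[n]=ray(c,xs.mean(),ys.mean())
    print(" at z.163",onz(c,xs.mean(),ys.mean(),.163))
    # dark floor
    k=(f.max(2)<60).astype(np.uint8); k[:dv-40]=0;k[dv+40:]=0;k[:,:du-40]=0;k[:,du+40:]=0
    cs,_=cv2.findContours(k,cv2.RETR_EXTERNAL,cv2.CHAIN_APPROX_NONE); q=max(cs,key=cv2.contourArea)
    P=np.array([onz(c,*p[0],.004)[:2] for p in q],np.float32); (x,y),r=cv2.minEnclosingCircle(P); print(" dish",x,y,r,cv2.fitEllipse(P))
    out.append(cv2.resize(f[v-35:v+35,u-35:u+35],(400,400),interpolation=cv2.INTER_CUBIC))
print("tri",tri(cen["scene"],cen["side"]))
cv2.imwrite("pics/crop1.png",np.hstack(out))
E
python3 m.py
```

```text
scene blue 146 169.34246575342465 153.56164383561645 162 179 142 162
 at z.163 [ 0.49272253 -0.31890107  0.163     ]
 dish 0.5722599029541016 0.2947773337364197 0.05025200545787811 ((0.5721622705459595, 0.2946705222129822), (0.09647760540246964, 0.09851962327957153), 8.929099082946777)
side blue 47 371.36170212765956 102.80851063829788 366 377 96 110
 at z.163 [ 0.48638532 -0.31854011  0.163     ]
 dish 0.5729358196258545 0.337990939617157 0.008631138131022453 ((0.5751352906227112, 0.33665624260902405), (0.0051184180192649364, 0.018599027767777443), 83.43209838867188)
tri [ 0.48862679 -0.32361339  0.15860708]
```

View pics/crop1.png

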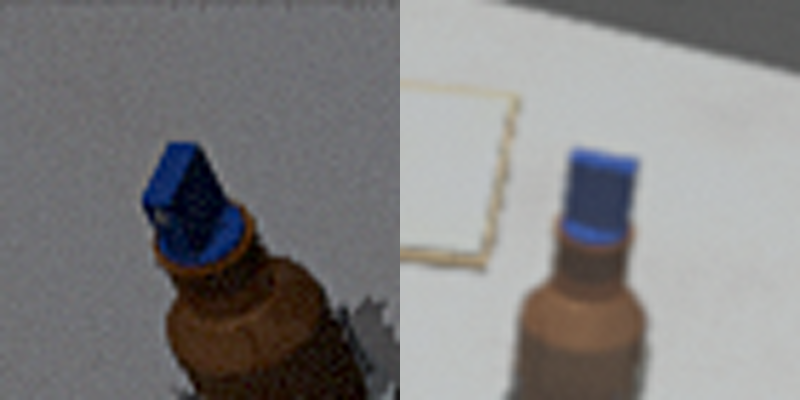

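Run:
```python
from h import *
import pickle
C=pickle.load(open("c0.pkl","rb"))
for n,o,p in(("scene",(137,117),[(168,143),(193,143),(165,208),(145,198)]),("side",(267,69),[(570,150),(640,158),(570,163),(637,173)])):
    k=70/400; off=(337-70,69) if n=="side" else o
    W=[onz(C[n],off[0]+(a+0.)*k,off[1]+b*k,.182)[:2] for a,b in p]; print(n,np.round(W,4).tolist(),"mean",np.mean(W,0))
    prs=[(1,2),(0,3)] if n=="scene" else [(0,1),(2,3)]
    for i,j in prs: d=W[j]-W[i]; print(np.degrees(np.arctan2(d[1],d[0])),np.linalg.norm(d))
for n,u,v in(("green",214,209),("clear",279,183)): print(n,onz(C["scene"],u,v,.163))
```

```text
scene [[0.4742, -0.3297], [0.4714, -0.3192], [0.5076, -0.3125], [0.5048, -0.3235]] mean [ 0.4894962  -0.32124334]
10.452727482138108 0.03687274849691639
11.363924785103958 0.031280054336293
side [[0.5046, -0.3215], [0.4694, -0.3315], [0.4998, -0.3092], [0.4655, -0.3166]] mean [ 0.48480454 -0.31971738]
-164.1401544095501 0.03663020893471142
-167.88424231190103 0.03505603124174938
green [ 0.61294758 -0.14233552  0.163     ]
clear [ 0.50763584 -0.02708351  0.163     ]
```

The crop confirms the amber bottle's stopper: head width at about 12° yaw, centre about (0.488, -0.321), white dot on the +x end. I'll rise, cross over and look again.

```bash
python3 -m jog '-40 0 0 0 0 0; -40 0 0 0 0 0; -40 0 0 0 0 0; 0 25 -14 0 0 0; 0 25 -14 0 0 0; 0 25 -14 0 0 0; 0 25 -14 0 0 0; 0 25 -14 0 0 0; 0 25 -14 0 0 0; 0 25 -14 0 0 0; 0 25 -14 0 0 0; 0 25 -14 0 0 0; 0 25 -14 0 0 0; 0 25 -14 0 0 0; 0 25 -14 0 0 0; 0 25 -14 0 0 0; 0 25 -14 3 0 0; 0 20 -10 0 0 0; 0 0 0 0 0 0'
python3 - <<'E'
from h import *
import pickle
c=env.camera("wrist");pickle.dump(c,open("c1.pkl","wb")); f=c["frame"]
s=env.sense();print(s["t"],s["ee_pos"]);M=R.from_quat(s["tool_rot"]).as_matrix();print(M.round(3),s["joints"],np.round(s["ft_force"],2))
u,v=map(int,proj(c,(.488,-.321,.182)));print(u,v)
cv2.imwrite("pics/w1.png",f)
E
```

```text
t: 2.05
ee_pos: [0.4754, -0.3308, 0.3086]
tool_rot: [0.444, 0.551, -0.443, 0.551]
ft_force: [0.8, -0.6, 0.5]
width: 0.998
2.1 [ 0.4737133  -0.33283836  0.30857972]
[[-0.001  0.978  0.211]
 [ 0.001  0.211 -0.978]
 [-1.    -0.    -0.001]] [ 0.73574364  0.26476813 -0.22331717  1.62292174  0.06061798  1.2614834
 -0.85685816] [-0.67 -0.04  0.4 ]
309 175
```

View pics/w1.png

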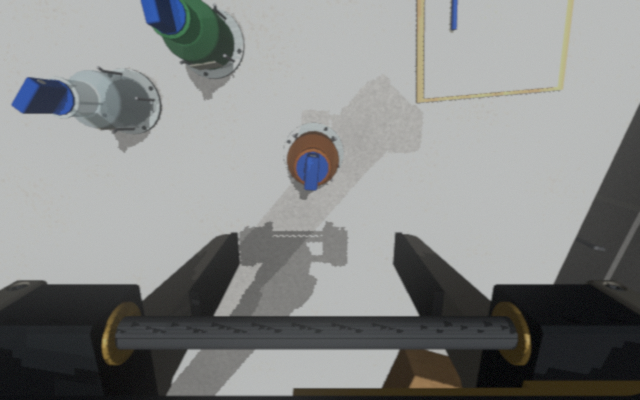

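The wrist view shows the amber stopper's head at about (312,172), with its width near vertical in the picture, between the finger lines. I'll measure it by mask.

Run:
```python
from h import *
import pickle
c=pickle.load(open("c1.pkl","rb"));f=c["frame"]
hsv=cv2.cvtColor(f,cv2.COLOR_BGR2HSV)
roi=(slice(140,200),slice(285,340))
m=cv2.inRange(hsv,(105,120,40),(130,255,255));v=hsv[...,2]
for r in range(148,194,2): 
    xs=np.nonzero(m[r,285:340])[0]+285
    print(r,(xs.min(),xs.max()) if len(xs) else '', v[r,296:330:2])
```

```text
148  [109 110 112 113 115 106 102 106 112 113 102 105 111 116 113 111 110]
150  [108 109 113 106 115 138 146 144 144 146 144 138 120 108 114 112 111]
152  [108 112 117 134 142 122  94 102 124 116 100 131 146 127 106 114 110]
154 (np.int64(305), np.int64(307)) [108 117 137 134 122 134  92  88  89  91  90 104 118 141 137 118 111]
156 (np.int64(302), np.int64(321)) [109 134 116 143 154 129 103 108 108 114  97  99 147 128 127 126 109]
158 (np.int64(300), np.int64(323)) [126 125 137 154 149 124 156 165 152 143 139 130 149 153 137 133 118]
160 (np.int64(299), np.int64(324)) [127 119 150 154 147 125 168 170 156 154 154 141 148 153 151 108 132]
162 (np.int64(298), np.int64(325)) [118 145 153 152 141 124 170 173 168 154 152 134 149 152 154 141 126]
164 (np.int64(298), np.int64(326)) [108 147 152 150 126 122 167 168 158 156 153 134 148 153 153 148 108]
166 (np.int64(297), np.int64(326)) [112 150 151 152 128 123 160 165 152 152 152 131 148 153 151 148 106]
168 (np.int64(297), np.int64(326)) [119 151 151 147 111 127 161 161 153 152 150 132 149 152 152 148 104]
170 (np.int64(297), np.int64(326)) 
[... 464 characters left out ...]
 133 150 144 105 114  98]
180 (np.int64(305), np.int64(320)) [ 94  96 112  97 103 141 151 150 151 150 141 133 140 104 116  99 110]
182 (np.int64(305), np.int64(316)) [107 102 101 112  93 142 150 151 149 151 137  94 110 109  96 107 161]
184 (np.int64(305), np.int64(316)) [110 107 105  99 102 144 150 150 150 149 132  96 102 103 114 130 156]
186 (np.int64(305), np.int64(316)) [108 106 108 106 115 145 149 148 150 148 130 101 112 133 162 173 170]
188 (np.int64(305), np.int64(315)) [115 110 110 106 115 144 144 146 146 146 128 123 148 169 172 172 172]
190  [157 124 108 109 109 105 105 108 115 133 150 165 168 171 169 170 174]
192  [171 157 116 108 109 106 109 122 150 168 169 167 168 171 171 172 172]
```

Run:
```python
from h import *
import pickle
c=pickle.load(open("c1.pkl","rb"))
a=onz(c,312.5,157.2,.182);b=onz(c,310.7,189,.182);d=a-b
print(a,b,(a+b)/2,np.linalg.norm(d),np.degrees(np.arctan2(d[1],d[0])))
fl=onz(c,312,167.5,.144);print("flange",fl)
s=env.sense();M=R.from_quat(s["tool_rot"]).as_matrix();p=s["ee_pos"];print(p)
t=np.r_[((a+b)/2)[:2],.150]
print("tool mm",M.T@(t-p)*1e3,"tool y yaw",np.degrees(np.arctan2(M[1,1],M[0,1])))
```

```text
[ 0.50717997 -0.32021238  0.182     ] [ 0.47373689 -0.32549835  0.182     ] [ 0.49045843 -0.32285537  0.182     ] 0.03385825157562248 8.981779603117914
flange [ 0.4902271  -0.32279229  0.144     ]
[ 0.4737133  -0.33283836  0.30857972]
tool mm [158.57658957  18.53751105  -6.11668646] tool y yaw 12.174808210962352
```

```bash
python3 -m jog '0 18 -6 2 0 0; 30 0 0 0 0 0; 30 0 0 0 0 0; 30 0 0 0 0 0; 25 0 0 0 0 0; 20 0 0 0 0 0; 12 0 0 0 0 0; 10 0 0 0 0 0; 0 0 0 0 0 0; 0 0 0 0 0 0' 40
python3 - <<'E'
from h import *
s=env.sense();print(s["t"],s["ee_pos"],np.round(s["ft_force"],2),np.round(s["ft_torque"],2))
o=[]
for n in("scene","side"):
    c=env.camera(n);f=c["frame"];u,v=map(int,proj(c,(.49,-.322,.16)));o.append(cv2.resize(f[v-35:v+35,u-35:u+35],(400,400),interpolation=cv2.INTER_CUBIC))
cv2.imwrite("pics/c2.png",np.hstack(o))
E
```

```text
t: 3.1
ee_pos: [0.4896, -0.325, 0.1526]
tool_rot: [0.455, 0.541, -0.455, 0.542]
ft_force: [0.0, 0.4, 0.3]
width: 0.436
3.1 [ 0.48963164 -0.32496653  0.15262237] [0.   0.41 0.31] [ 0.    0.   -0.02]
```

View pics/c2.png

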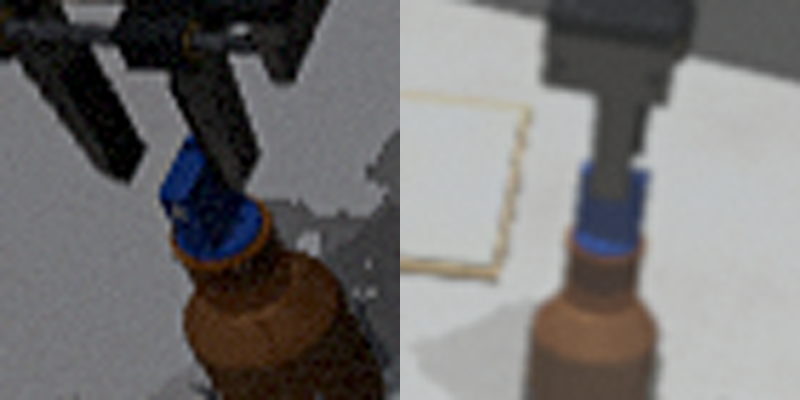

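The fingers straddle the head: side view shows the tip at (615,200), centred on a head spanning 582–648. I'll go 3 mm lower and close.

```bash
python3 -m jog '3 0 0 0 0 0; 0 0 0 0 0 0; 0 0 0 0 0 0; 0 0 0 0 0 0; 0 0 0 0 0 0; 0 0 0 0 0 0; 0 0 0 0 0 0; 0 0 0 0 0 0; 0 0 0 0 0 0; 0 0 0 0 0 0' 5
```

```text
t: 4.2
ee_pos: [0.4892, -0.3229, 0.1491]
tool_rot: [0.455, 0.543, -0.454, 0.541]
ft_force: [-2.4, 4.6, 3.5]
width: 0.149
```

```bash
python3 -m jog '-0.5 0 0 -4 0 0; -1 0 0 -4 0 0; -1 0 0 -4 0 0; -1 0 0 -4 0 0; -1 0 0 -4 0 0; 0 0 0 0 0 0; 0 0 0 0 0 0; 0 0 0 0 0 0'
python3 - <<'E'
from h import *
s=env.sense();print(s["t"],s["ee_pos"],np.round(s["ft_force"],2),np.round(s["ft_torque"],2))
o=[]
for n in("scene","side"):
    c=env.camera(n);f=c["frame"];u,v=map(int,proj(c,(.49,-.322,.16)));o.append(cv2.resize(f[v-35:v+35,u-35:u+35],(400,400),interpolation=cv2.INTER_CUBIC))
cv2.imwrite("pics/c3.png",np.hstack(o))
E
```

```text
t: 5.0
ee_pos: [0.4882, -0.3234, 0.1513]
tool_rot: [0.354, 0.614, -0.354, 0.611]
ft_force: [1.0, 2.2, -17.9]
width: 0.149
5.0 [ 0.48816412 -0.32337525  0.15132426] [  0.97   2.22 -17.89] [ 0.46 -0.41 -0.09]
```

View pics/c3.png

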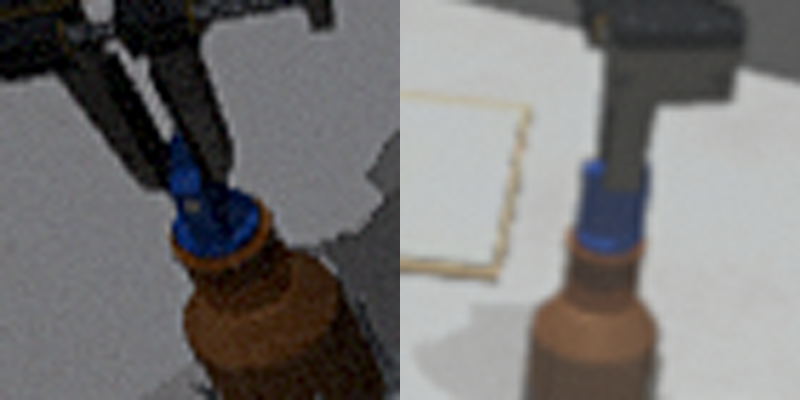

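The head has turned anticlockwise: the white dot moved from (180,212) to (193,207), and the tool turned 20°. Now clockwise 40°, still easing up.

```bash
python3 -m jog '0 0 0 4 0 0; -0.5 0 0 4 0 0; -0.5 0 0 4 0 0; -0.5 0 0 4 0 0; -0.5 0 0 4 0 0; -0.5 0 0 4 0 0; -0.5 0 0 4 0 0; -0.5 0 0 4 0 0; -0.5 0 0 4 0 0; -0.5 0 0 4 0 0; 0 0 0 2 0 0; 0 0 0 0 0 0; 0 0 0 0 0 0; 0 0 0 0 0 0'
python3 - <<'E'
from h import *
s=env.sense();print(s["t"],s["ee_pos"],np.round(s["ft_force"],2),np.round(s["ft_torque"],2))
o=[]
for n in("scene","side"):
    c=env.camera(n);f=c["frame"];u,v=map(int,proj(c,(.49,-.322,.16)));o.append(cv2.resize(f[v-35:v+35,u-35:u+35],(400,400),interpolation=cv2.INTER_CUBIC))
cv2.imwrite("pics/c4.png",np.hstack(o))
E
```

```text
t: 6.5
ee_pos: [0.4897, -0.3239, 0.1587]
tool_rot: [0.549, 0.445, -0.549, 0.445]
ft_force: [-1.3, 5.5, -4.7]
width: 0.152
6.5 [ 0.48966523 -0.32392752  0.15874212] [-1.33  5.46 -4.71] [1.47 0.43 0.12]
```

View pics/c4.png

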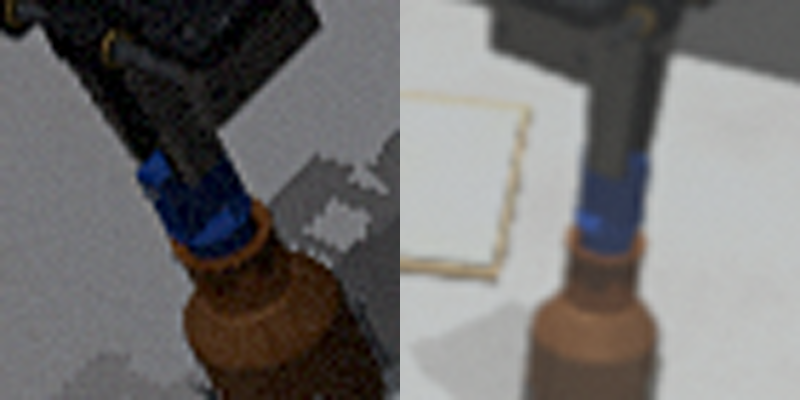

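The head has turned well clockwise. Next is a slow draw-out, then a look.

```bash
python3 -m jog '-2 0 0 0 0 0; -2 0 0 0 0 0; -2 0 0 0 0 0; -2 0 0 0 0 0; -3 0 0 0 0 0; -3 0 0 0 0 0; -4 0 0 0 0 0; -5 0 0 0 0 0; -5 0 0 0 0 0; -5 0 0 0 0 0; -5 0 0 0 0 0; -5 0 0 0 0 0; 0 0 0 0 0 0; 0 0 0 0 0 0'
python3 - <<'E'
from h import *
s=env.sense();print(s["t"],s["ee_pos"],np.round(s["ft_force"],2),np.round(s["ft_torque"],2),s["width"])
o=[]
for n in("scene","side"):
    c=env.camera(n);f=c["frame"];u,v=map(int,proj(c,(.49,-.322,.18)));o.append(cv2.resize(f[v-35:v+35,u-35:u+35],(400,400),interpolation=cv2.INTER_CUBIC))
cv2.imwrite("pics/c5.png",np.hstack(o))
E
```

```text
t: 8.0
ee_pos: [0.4894, -0.3245, 0.201]
tool_rot: [-0.55, -0.445, 0.55, -0.445]
ft_force: [-0.7, -0.1, -1.1]
width: 0.147
8.0 [ 0.48940878 -0.32447494  0.20101287] [-0.69 -0.15 -1.07] [ 0.04  0.07 -0.02] 0.14658179473533947
```

View pics/c5.png

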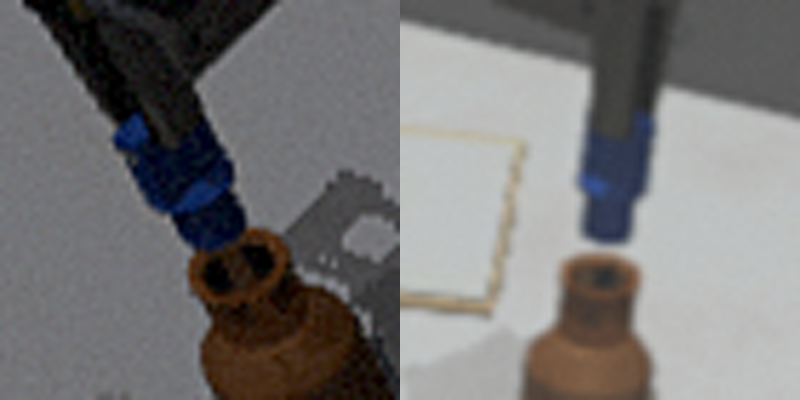

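The stopper is out and upright in the grip. I'll work out the transfer to the dish, cross-checking its centre from the side view and the plug's bottom height.

Run:
```python
from h import *
import pickle
C=pickle.load(open("c0.pkl","rb"));c=C["side"];f=c["frame"]
for th in(60,75,90,105):
    k=(f.max(2)<th).astype(np.uint8); n,l,st,ce=cv2.connectedComponentsWithStats(k); i=l[272,238]
    ys,xs=np.nonzero(l==i); 
    if i and len(xs)<5000:
        q=max(cv2.findContours((l==i).astype(np.uint8),0,1)[0],key=cv2.contourArea)
        P=np.array([onz(c,*p[0],.004)[:2] for p in q],np.float32);print(th,len(xs),cv2.minEnclosingCircle(P))
u,v=proj(c,(.49,-.322,.18));c=env.camera("side");px=(int(u)-35+206*70/400,int(v)-35+240*70/400)
print("pred",proj(c,(.4894,-.3245,.164)),"seen bottom",px)
s=env.sense();M=R.from_quat(s["tool_rot"]).as_matrix();p=s["ee_pos"]
print(p,M.T@(np.array([.572,.295,p[2]])-p)*1e3,M.round(3))
```

```text
75 1032 ((0.5724917054176331, 0.29332566261291504), 0.047573287039995193)
90 1068 ((0.572614848613739, 0.29327553510665894), 0.048558808863162994)
105 1100 ((0.5725482106208801, 0.2934954762458801), 0.04925515875220299)
pred (np.float64(371.17792517303116), np.float64(101.34669839147257)) seen bottom (372.05, 103.0)
[ 0.48916539 -0.32432531  0.20055912] [ 1.61730462e-01 -4.78030227e+01 -6.23009039e+02] [[-0.001  0.978 -0.208]
 [ 0.    -0.208 -0.978]
 [-1.    -0.001 -0.   ]]
```

```bash
python3 -m jog '-10 0 0 0 0 0; -20 0 0 0 0 0; -25 0 0 0 0 0; -25 0 0 0 0 0; -20 0 0 0 0 0; -10 0 -8 0 0 0; 0 -2 -15 0 0 0; 0 -2 -25 0 0 0; 0 -2 -25 0 0 0; 0 -2 -25 0 0 0; 0 -2 -25 0 0 0; 0 -2 -25 0 0 0; 0 -2 -25 0 0 0; 0 -2 -25 0 0 0; 0 -2 -25 0 0 0; 0 -2 -25 0 0 0; 0 -2 -25 0 0 0; 0 -2 -25 0 0 0; 0 -2 -25 0 0 0; 0 -2 -25 0 0 0'
python3 -m jog '0 -2 -25 0 0 0; 0 -2 -25 0 0 0; 0 -2 -25 0 0 0; 0 -2 -25 0 0 0; 0 -2 -25 0 0 0; 0 -2 -25 0 0 0; 0 -2 -25 0 0 0; 0 -2 -25 0 0 0; 0 -2 -25 0 0 0; 0 -2 -25 0 0 0; 0 0 -15 0 0 0; 0 0 -10 0 0 0; 0 0 0 0 0 0; 0 0 0 0 0 0; 0 0 0 0 0 0'
python3 - <<'E'
from h import *
s=env.sense();M=R.from_quat(s["tool_rot"]).as_matrix();p=s["ee_pos"]
print(s["joints"],M.round(3),M.T@(np.array([.572,.294,.041])-p)*1e3,s["ft_force"],s["width"])
E
```

```text
t: 10.15
ee_pos: [0.533, 0.0242, 0.3097]
tool_rot: [-0.549, -0.446, 0.55, -0.445]
ft_force: [0.1, -0.1, -1.5]
width: 0.143
t: 11.65
ee_pos: [0.5723, 0.2935, 0.311]
tool_rot: [-0.55, -0.444, 0.55, -0.445]
ft_force: [-0.4, -1.1, -1.6]
width: 0.146
[-0.1898429   0.41539868 -0.47279612  1.4470813   0.19145554  1.32512902
 -2.45681744] [[ 0.     0.978 -0.21 ]
 [-0.001 -0.21  -0.978]
 [-1.     0.     0.001]] [269.9709636   -0.53088383  -0.63927156] [-0.35972738 -1.06309687 -1.64087844] 0.14619159403045082
```

Right over the dish. I'll go down 250 mm, stop 20 mm above the floor and look.

```bash
python3 -m jog '15 0 0 0 0 0; 25 0 0 0 0 0; 25 0 0 0 0 0; 25 0 0 0 0 0; 25 0 0 0 0 0; 25 0 0 0 0 0; 25 0 0 0 0 0; 25 0 0 0 0 0; 25 0 0 0 0 0; 15 0 0 0 0 0; 10 0 0 0 0 0; 6 0 0 0 0 0; 4 0 0 0 0 0; 0 0 0 0 0 0; 0 0 0 0 0 0'
python3 - <<'E'
from h import *
s=env.sense();print(s["t"],s["ee_pos"],np.round(s["ft_force"],2))
o=[]
for n in("scene","side"):
    c=env.camera(n);f=c["frame"];u,v=map(int,proj(c,(.572,.294,.03)));o.append(cv2.resize(f[v-50:v+50,u-50:u+50],(400,400),interpolation=cv2.INTER_CUBIC))
    b=proj(c,s["ee_pos"]-[0,0,.037]);print(n,"pred bottom in crop",(b[0]-u+50)*4+400*(n=="side"),(b[1]-v+50)*4)
cv2.imwrite("pics/c6.png",np.hstack(o))
E
```

```text
t: 13.15
ee_pos: [0.5725, 0.2952, 0.0617]
tool_rot: [0.55, 0.445, -0.549, 0.445]
ft_force: [0.3, 0.3, -0.3]
width: 0.147
13.15 [0.57253148 0.29524168 0.06174716] [ 0.3   0.29 -0.34]
scene pred bottom in crop 204.25489828171567 208.41009370678603
side pred bottom in crop 602.9332754616871 207.2827823272371
```

View pics/c6.png

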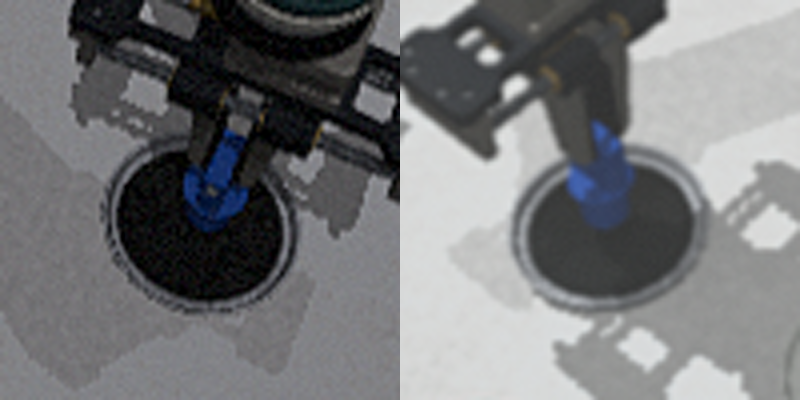

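The plug is over the middle of the black dish, with its bottom's front edge at (205,230) and (605,228), about 20 mm up. I'll lower gently by feel.

```bash
python3 -m jog '4 0 0 0 0 0; 4 0 0 0 0 0; 3 0 0 0 0 0; 2 0 0 0 0 0; 2 0 0 0 0 0; 0 0 0 0 0 0; 0 0 0 0 0 0'; python3 -m jog '1 0 0 0 0 0; 1 0 0 0 0 0; 0 0 0 0 0 0; 0 0 0 0 0 0';python3 -m jog '1 0 0 0 0 0; 0 0 0 0 0 0; 0 0 0 0 0 0'
```

```text
t: 13.95
ee_pos: [0.572, 0.295, 0.0459]
tool_rot: [-0.55, -0.445, 0.55, -0.445]
ft_force: [-1.1, -0.3, -0.3]
width: 0.147
t: 14.35
ee_pos: [0.572, 0.2949, 0.044]
tool_rot: [-0.55, -0.445, 0.55, -0.445]
ft_force: [0.1, 0.1, -1.6]
width: 0.144
t: 14.65
ee_pos: [0.572, 0.2949, 0.0429]
tool_rot: [-0.55, -0.445, 0.55, -0.445]
ft_force: [-0.6, -0.2, -0.6]
width: 0.146
```

```bash
python3 -m jog '1 0 0 0 0 0; 0 0 0 0 0 0; 0 0 0 0 0 0'; python3 -m jog '1 0 0 0 0 0; 0 0 0 0 0 0; 0 0 0 0 0 0'
```

```text
t: 14.95
ee_pos: [0.572, 0.2949, 0.0419]
tool_rot: [-0.549, -0.445, 0.55, -0.445]
ft_force: [-1.0, -0.1, -0.8]
width: 0.148
t: 15.25
ee_pos: [0.5723, 0.2952, 0.0414]
tool_rot: [0.55, 0.445, -0.549, 0.445]
ft_force: [0.5, -0.7, 3.6]
width: 0.15
```

Contact is felt: force up to +3.6 N at the expected height. I'll release and back off upward.

```bash
python3 -m jog '0 0 0 0 0 0; 0 0 0 0 0 0; 0 0 0 0 0 0; 0 0 0 0 0 0; 0 0 0 0 0 0' 40; python3 -m jog '-5 0 0 0 0 0; -10 0 0 0 0 0; -20 0 0 0 0 0; -25 0 0 0 0 0; -30 0 0 0 0 0; -30 0 0 0 0 0; -20 0 0 0 0 0; -10 0 0 0 0 0; 0 0 0 0 0 0; 0 0 0 0 0 0'
python3 - <<'E'
from h import *
o=[]
for n in("scene","side"):
    c=env.camera(n);f=c["frame"];u,v=map(int,proj(c,(.572,.294,.03)));o.append(cv2.resize(f[v-50:v+50,u-50:u+50],(400,400),interpolation=cv2.INTER_CUBIC))
    for z in(.004,.074):
        b=proj(c,(.572,.294,z));print(n,z,"pred in crop",(b[0]-u+50)*4+400*(n=="side"),(b[1]-v+50)*4)
cv2.imwrite("pics/c7.png",np.hstack(o))
E
```

```text
t: 15.75
ee_pos: [0.572, 0.2949, 0.0409]
tool_rot: [-0.55, -0.445, 0.55, -0.445]
ft_force: [0.3, 0.0, 0.5]
width: 0.433
t: 16.75
ee_pos: [0.5716, 0.2945, 0.1903]
tool_rot: [-0.549, -0.445, 0.55, -0.445]
ft_force: [0.4, 0.2, 0.1]
width: 0.433
scene 0.004 pred in crop 196.90917215057743 221.28922495993174
scene 0.074 pred in crop 216.00799672970834 171.15456664075145
side 0.004 pred in crop 608.6575756523166 227.24408509409454
side 0.074 pred in crop 595.5194463756005 153.36129308640977
```

View pics/c7.png

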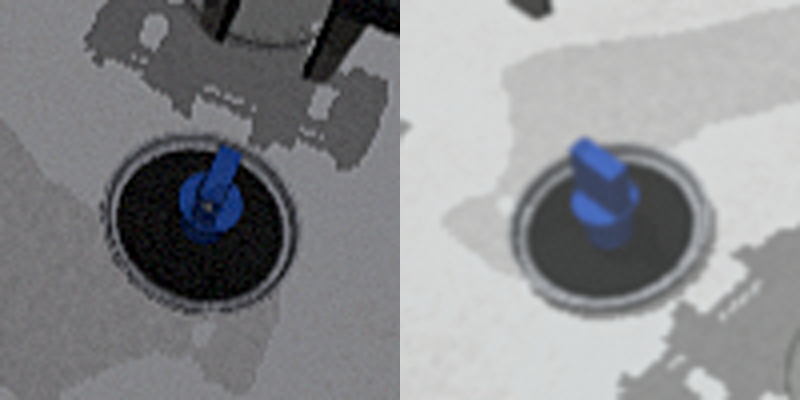

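The stopper stands upright near the dish's middle: in the scene view its base is at about (203,225) and the dish's centre at (200,225). The gripper is well clear, so I'm handing in.

```bash
python3 -c "
from plant import env
print(env.job_done())"
```

```text
the job is handed in; nothing more can be done
None
```

The job is handed in at about 17 s of the 58 s allowed; no verdict is reported, so success rests on my own checks.

**What I did:**
- I gripped the amber bottle's stopper from above and turned it about 20° anticlockwise while easing it up. I then turned it about 42° clockwise (about 22° past its start), still in the neck, and drew it out.
- I carried it over the other bottles and lowered it into the black-floored steel dish in 1 mm steps until contact, at about 4 N. Then I released it and rose 150 mm.

**Checks:**
- **Twist and lift:** tool readings and pictures showed both turns. The tool had risen about 10 mm before the final draw, so I take it that the plug was still in the neck for both. I did not measure the plug's depth separately.
- **Final pictures:** both views show the stopper upright near the middle of the dish, a few millimetres from its centre by eye, with the gripper clear.
- **Dish position:** the two cameras agreed on its centre to about 1.5 mm, after the first side-view mask failed and I redid it with a higher threshold.
- **Small disagreements:** the head's starting angle came out between 9° and 16° depending on the view. The bottle position differed by up to about 5 mm. Neither affected the grip.

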